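# Seat a sample and hold the light shutter half open

## Robot

A 6-joint arm with a two-finger parallel gripper is mounted at the origin on a cart in front of the work surface, level with it; the furniture and walls round the work are solid. World frame = base frame: x ahead of the robot, y to its left, z up, the work surface at z = 0. Lengths are in mm, angles in rad, forces in N, time in s.
With the tool pointing down it reaches from about 275 to 1000 mm from the base axis. Payload 8.4 kg.
Tool frame: the origin (TCP) lies at the very end of the fingers, on their centre line; the grasp point (between the pads) lies 19 mm behind it; z points along the fingers, x is the direction in which the jaws open and shut, and the axes are right-handed (so a half turn about z gives the same grasp; the last joint's range is limited). The gripper opens to 85 mm and grips with 20 to 120 N. Pads are 22 mm wide; open, the fingers measure 114 mm over their backs; the gripper's body (76 mm by 85 mm) begins 54 mm behind the grasp point. The pads swing forward as they close: fully open they stand 13 mm farther back than shut.
Start: joints at [-1.131, 0.353, 1.633, -0, 1.155, -0.002], TCP at [267.228, -564.993, 231.281] pointing down, gripper open.
Joint ranges: [-2.63, 2.63], [-0.92, 2.1], [0.06, 2.66], [-1.3, 4.44], [0, 2.69], [-3.02, 3.02]. Speed limits (rad/s): [2.22, 2.22, 2.79, 3.14, 3.14, 3.14].

## Interface

Orientations are given as [roll, pitch, yaw] about the fixed x, y, z axes, in that order (R = Rz(yaw) Ry(pitch) Rx(roll)).
In Python, from rig import r gives the robot as it stands. The module is installed in compiled form; this text tells all that it offers.
- The arm moves only by the tool apply_moves, never from a script. Its argument "targets" is a list that holds one entry, the list of rows, each a list of 7 numbers: the gripper's target within -1 to 1 (fully open at 1, half-way at 0, shut at -1), then the shift along the tool's x, y, z in cm, then the turn, a rotation vector about the tool's x, y, z in degrees. A call has 1 to 8 rows; each row is the pose to reach, as a shift and turn from the pose measured when the call began, along the tool's axes at that moment; what a row does not reach only later rows make up. A row lasts 1/10 s, in which the tool goes at most 50 mm and 8.59 degrees, less where a joint would pass 70% of its speed; a pose out of reach is approached as far as the arm can. A call with a gripper value outside its range is refused whole. The fingers move at their own pace and stop on an object; "newtons" is the grip in N (left out, the last holds). Time passes only in rows, so rows that repeat a pose let the fingers close. It gives the time, the measured TCP pose, the force and the opening at its end, in the units of the state.
- r.sense(): the state, without advancing time (a new reading comes with each control period).
- r.grab_frame(name): name is "scene" or "top"; returns a dict with "pixels" (384x512x3 uint8, red, green, blue), "fov_y" (degrees; the focal length in pixels is half the picture's height over the tangent of half this angle, whatever the lens; pixels are square), "cx", "cy" (the principal point, pixels), "R" (3x3) and "t" (3): a world point X has camera coordinates R X + t. Camera axes: x right, y down, z forward; pixel columns grow to the right and rows downward; lengths in mm; the calibration is good to about 2 mm. A picture is of the moment at which its call begins. There is no depth.
- r.sign_off(): hands the job in, once; it reports no verdict.
The state is a dict: "clock": time; "qpos": joint angles; "qvel": joint speeds; "joint_efforts": joint torques, N m; "eef_pos": TCP position; "tcp_rot": TCP orientation; "contact_force": force on the tool from outside, world axes, zero at the start; "wrist_torque": the same for the moment, N m; "opening": opening from 0.0 (shut) to 1.0 (fully open).
Only numpy, scipy, OpenCV 4.12 (cv2) and the standard library are available. Lean on these libraries where they do the work, as an engineer would, in place of code of your own. Each camera call takes 0.05 s, during which the arm holds its last target. There are 200 camera calls.

## Task

Lift the lidded glass weighing bottle out of the grey tray and stand it upright on the round sample seat in front of the light box's window, and let go of it. Then slide the light box's sprung shutter by its blue tab to half of its travel, so that the tab stands at the red line, and finish while still holding it there against the spring. Leave the crucible, the stopper and the other glassware where they are.

Things in the scene. Friction and masses are not known exactly. Their poses are not given: they have to be found in the camera images.
- bottle_mid (a point): Glass weighing bottle with white salt and a fixed lid with knob; 52 mm tall, 40 to 85 g. Grip its round body, 38 mm in diameter, which reaches from the base to 36 mm up. The point is on its axis, 26 mm above its base; z up. Stands upright in one of two places in the tray (the crucible is in the other).
- tray: Grey open tray, fixed, 160 mm (its x) by 240 mm (its y) by 45 mm tall, walls and floor 4 mm thick. Origin: centre of its underside, on the worktop; z up. In it: weighing bottle and crucible, about 55 mm to either side of the middle along y and within 20 mm of it along x; the stopper in the middle near the +x wall.
- crucible: White porcelain crucible with lid, 43 mm wide, 46 mm tall, standing in the tray; origin at the centre of its underside. To be left alone.
- stopper: Dark red-brown rubber stopper, 25 mm wide, 26 mm tall, standing in the tray; origin at the centre of its underside. To be left alone.
- flask: Conical flask with amber content, 66 mm wide, 105 mm tall, standing on the worktop at the right; origin at the centre of its underside. To be left alone.
- dropper: Brown dropper bottle with a red rubber teat, 38 mm wide, 108 mm tall, on the worktop at the right; origin at the centre of its underside. To be left alone.
- seat (a point): Centre of the top face of the sample seat, a fixed black puck 54 mm across, top 22 mm above the worktop, with a lip 48 mm in inner diameter and 3 mm high, within which the bottle stands. Axes (the light box's): z up, +x from the seat to the window, +y the way the shutter opens. The shutter is 100 mm further along +x, before a white housing 140 mm wide, 105 mm tall.
- shutter_tab (a point): Centre of the blue upright tab on the shutter; moves with it. Tab: 12 mm thick along the slide (y), 26 mm along x, 40 mm tall (116 to 156 mm above the worktop; centre at 136 mm). Axes as for the seat. Closed, it is at x = +100 mm, y = 0 of the seat. Nothing else on the light box is higher than 117 mm.
- shutter (a joint): Travel of the shutter in m: 0 closed, 0.06 fully open; half is 0.03. It slides level along the light box's +y. A spring pushes it shut: 3 N when closed, 6 N at half travel, 9 N fully open; let go, it springs shut. Lines on the housing's top behind the tab: red at half travel, black at closed and at fully open.

How it is judged:
By the outcome, as a careful person would: the job done as asked, in the order asked, and still so for the second after the job is handed in, while the arm keeps its last pose, push and grip.
It also fails if it takes over 45 s, if anything falls off the work surface, if the arm or the gripper's body presses on something with over 40 N, if the wrist force passes 120 N, or if a joint passes its speed limit or range.

## Working session

There is one attempt and no reset: what is moved stays moved. The work goes in short steps, Python scripts to look and compute and a tool call to move; the robot and the scene stay as the last step left them, time stands still between calls to the robot, and variables do not carry over. Pictures are saved under pics/ and viewed, about 8 in all and at most 12, crops included, and the job is handed in when it is done.

Besides the shell and the picture viewer there is one more tool, called after "Emit:" by a JSON object that holds its "fn" and its "kwargs". apply_moves: Moves the arm, as the interface text tells. Its arguments: {"type":"object","properties":{"targets":{"type":"array"},"newtons":{"type":"number"}},"required":["targets"]}

```bash
mkdir -p pics; python3 - <<'E'
from rig import r
import cv2,numpy as np
s=r.sense();print(s['clock'],s['eef_pos'],s['tcp_rot'],s['contact_force'],s['opening'])
for n in("scene","top"):
    f=r.grab_frame(n);cv2.imwrite(f"pics/{n}0.png",f["pixels"][:,:,::-1]);np.save(f"pics/{n}0.npy",f,allow_pickle=True)
    print(n,f["fov_y"],f["cx"],f["cy"],np.round(f["R"],3).tolist(),np.round(-np.array(f["R"]).T@f["t"],1))
E
```

```text
0.0 [ 267.01290706 -564.53083582  230.53962646] [ 3.14159194e+00  1.45974889e-03 -1.12899937e+00] [-0.27682766 -0.63006917 -0.11905568] 1.000370602314312
scene 55.15362096635455 253.40661949042078 191.15162483379748 [[-0.451, -0.893, -0.002], [-0.486, 0.247, -0.839], [0.749, -0.377, -0.545]] [-367.5  437.6  783.1]
top 48.49872681453898 256.0202963761052 190.04921049065186 [[0.007, -1.0, 0.0], [-0.981, -0.007, -0.194], [0.194, 0.001, -0.981]] [ 255.1  -42.  1493.4]
```

View pics/scene0.png

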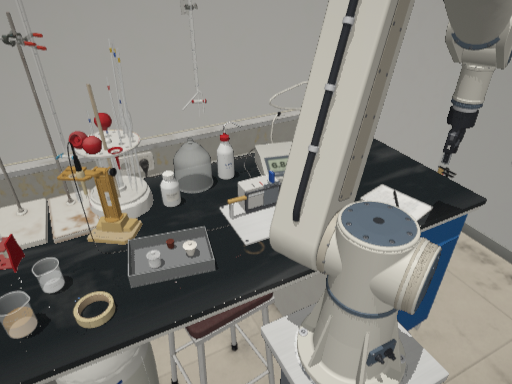

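View pics/top0.png

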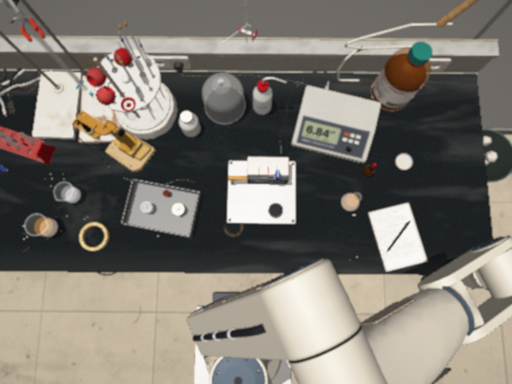

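The scene view shows the tray around (170,255) holding two white-topped items, at (153,258) and (190,247). In the top view they are at (147,207) and (179,209), with the stopper at (167,194), the seat at about (275,210) and the blue tab near (277,175). I'll enlarge both areas.

```bash
python3 - <<'E'
import cv2,numpy as np
s=cv2.imread('pics/scene0.png');t=cv2.imread('pics/top0.png')
c=lambda im,x,y,w,h,k:cv2.resize(im[y:y+h,x:x+w],None,fx=k,fy=k,interpolation=cv2.INTER_CUBIC)
a=np.hstack([c(s,125,225,100,70,4),c(t,120,170,100,70,4)])
b=np.hstack([c(s,215,160,100,75,4),c(t,215,150,100,75,4)])
cv2.imwrite('pics/crop1.png',np.vstack([a,b]))
E
```

```text
(no output)
```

View pics/crop1.png

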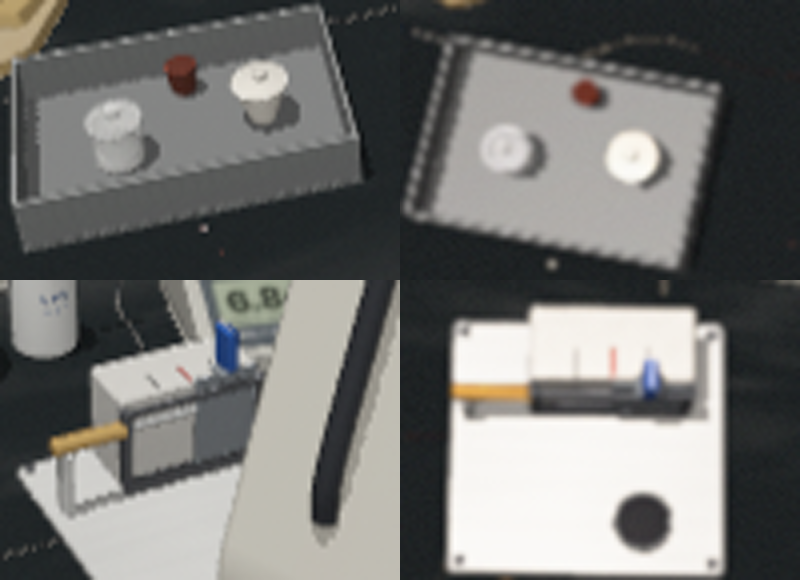

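The crops show the glass bottle with the grey knob on the left, at scene ≈(153,256) and top ≈(147,207). The crucible is on the right. The seat is at top ≈(275,210), hidden in the scene view by the arm, and the blue tab is at top ≈(277,175), scene ≈(271,178). Measuring now.

```bash
cat > h.py <<'E'
import cv2,numpy as np
def load(n): return np.load(f'pics/{n}.npy',allow_pickle=True).item()
def ray(f,p):
    fl=192/np.tan(np.radians(f["fov_y"])/2);R=np.array(f["R"]);t=np.array(f["t"])
    d=R.T@np.array([(p[0]-f["cx"])/fl,(p[1]-f["cy"])/fl,1]);return -R.T@t,d/np.linalg.norm(d)
def onz(f,p,z):
    c,d=ray(f,p);return np.round(c+d*(z-c[2])/d[2],1)
def tri(f,p,g,q):
    a,d=ray(f,p);b,e=ray(g,q)
    k=np.linalg.lstsq(np.c_[d,-e],b-a,rcond=None)[0];P,Q=a+k[0]*d,b+k[1]*e
    return np.round((P+Q)/2,1),round(float(np.linalg.norm(P-Q)),1)
def blobs(f,mask,roi,amin=8):
    x,y,w,h=roi;m=np.zeros(mask.shape,np.uint8);m[y:y+h,x:x+w]=mask[y:y+h,x:x+w]
    n,_,st,c=cv2.connectedComponentsWithStats(m)
    return [(np.round(c[i],2).tolist(),st[i].tolist()) for i in range(1,n) if st[i][4]>=amin]
E
python3 - <<'E'
from h import *
S,T=load('scene0'),load('top0')
g=lambda f:cv2.cvtColor(f['pixels'],cv2.COLOR_RGB2GRAY).astype(int)
gt,gs=g(T),g(S)
print(gt[200:216,138:160]);print(gs[246:270,143:166])
hsv=lambda f:cv2.cvtColor(f['pixels'],cv2.COLOR_RGB2HSV)
for n,f,roi in(('S',S,(215,160,90,75)),('T',T,(215,150,100,75))):
    h=hsv(f);print(n,'blue',blobs(f,((h[...,0]>105)&(h[...,0]<130)&(h[...,1]>130)).astype(np.uint8),roi))
    print('red',blobs(f,(((h[...,0]<8)|(h[...,0]>172))&(h[...,1]>100)).astype(np.uint8),roi,3))
print('seat',blobs(T,(gt<130).astype(np.uint8),(262,200,30,22)))
E
```

```text
[[168 168 168 166 169 170 172 173 174 174 171 170 168 169 170 169 169 169
  169 169 170 169]
 [167 168 167 168 173 181 193 199 203 199 193 183 172 170 169 170 172 170
  169 168 170 169]
 [168 168 169 175 189 202 209 212 216 218 213 202 184 170 165 165 167 170
  169 169 170 169]
 [170 170 173 191 207 214 209 207 206 208 210 206 190 164 142 141 152 165
  171 169 171 170]
 [169 170 183 204 209 208 208 208 205 204 206 204 192 164 125 107 123 149
  166 171 170 169]
 [169 173 191 210 207 206 214 216 207 203 207 210 204 182 143 105  96 123
  152 168 171 170]
 [168 175 198 208 202 207 216 214 201 199 207 214 212 197 162 116  89 100
  139 164 171 171]
 [168 176 198 209 200 207 214 208 193 194 209 214 214 202 165 116  88  96
  133 163 169 172]
 [168 173 197 207 201 206 212 208 198 202 213 217 215 197 155 110  90  92
  124 155 170 170]
 [169 172 190 207 208 210 215 215 213 216 217 219 211 186 141 104  92  91
  121 154 169 172]
 [170 171 181 200 211 213 214 216 219 219 219 215 197 164 129 100  87  95
  132 164 170 172]
 [169 169 173 184 198 208 212 214 213 215 211 197 168 133 110  95  93 107
  1
[... 2143 characters left out ...]
3 132 132 133 137 161 179 170 166 166 166 162 161 156 146 141 122
   81  78  81 106 133]
 [132 133 133 132 132 135 152 173 174 170 168 167 164 159 154 151 140 103
   78  81 106 133 132]
 [133 133 132 132 133 134 147 160 169 172 167 166 164 157 151 140 108  78
   82 106 133 133 132]
 [132 133 133 133 132 132 132 131 154 154 158 152 150 137 130  89 103 103
  107 133 132 125 128]
 [132 133 132 133 132 132 133 132 131 114 128 119 112 106 103 105 125 129
  132 137 137 124 120]
 [133 133 133 132 133 133 132 133 133 133 132 125 128 132 138 137 123 120
  122 129 133 131 111]]
S blue [([271.14, 176.31], [269, 171, 6, 12, 51])]
red []
T blue []
red []
seat [([275.14, 209.93], [269, 204, 13, 13, 141])]
```

```bash
python3 - <<'E'
from h import *
S,T=load('scene0'),load('top0')
P=T['pixels'].astype(int)
print('lid tri',tri(S,(152.6,254.2),T,(145.8,206.5)), onz(T,(145.8,206.5),44),onz(S,(152.6,254.2),44))
b=(P[...,2]-P[...,0]>45).astype(np.uint8);rd=(P[...,0]-P[...,1]>50).astype(np.uint8)
tb=blobs(T,b,(260,160,35,30));print('tab top',tb)
print('red',blobs(T,rd,(260,160,35,30),3))
Q=S['pixels'].astype(int)
sb=blobs(S,(Q[...,2]-Q[...,0]>45).astype(np.uint8),(260,160,20,40));print('tab scene',sb)
print('tab tri',tri(S,sb[0][0],T,tb[0][0]),'seat',onz(T,(275.14,209.93),22))
# white base plate
g=cv2.cvtColor(T['pixels'],cv2.COLOR_RGB2GRAY)
m=np.zeros_like(g);m[150:230,215:310]=(g[150:230,215:310]>170)*255
c=max(cv2.findContours(m,0,2)[0],key=cv2.contourArea)
print([onz(T,p,5).tolist() for p in cv2.boxPoints(cv2.minAreaRect(c))])
print(P[172:190:2,272:284].tolist())
E
```

```text
lid tri (array([482.5, 339.9,  41.5]), 1.9) [481.7 338.3  44. ] [480.2 341.   44. ]
tab top [([277.23, 174.12], [276, 170, 4, 9, 26])]
red [([268.0, 170.0], [268, 168, 1, 5, 5])]
tab scene [([271.22, 176.0], [269, 170, 6, 13, 60])]
tab tri (array([ 578.1, -108.6,  136.5]), 2.2) seat [ 476.4 -107.6   22. ]
[[671.0, 65.5, 5.0], [672.8, -180.4, 5.0], [433.2, -177.9, 5.0], [431.4, 60.5, 5.0]]
[[[248, 244, 239], [248, 244, 238], [242, 237, 229], [195, 193, 200], [121, 137, 191], [148, 166, 219], [159, 170, 213], [163, 166, 193], [225, 219, 214], [246, 242, 234], [248, 244, 239], [247, 243, 238]], [[217, 207, 198], [205, 199, 190], [176, 173, 173], [127, 133, 156], [97, 120, 181], [153, 169, 223], [155, 168, 213], [108, 119, 161], [141, 138, 141], [200, 193, 182], [229, 222, 212], [231, 226, 219]], [[115, 116, 117], [124, 126, 128], [138, 142, 147], [114, 122, 145], [86, 107, 164], [125, 142, 195], [128, 142, 187], [89, 102, 145], [87, 90, 103], [105, 104, 104], [118, 117, 117], [124, 122, 121]], [[94, 94, 96], [106, 107, 109], [117, 120, 126], [102, 106, 121], [53, 65, 96], [32, 48, 90], 
[... 342 characters left out ...]
7, 58, 58], [57, 56, 58], [59, 59, 61], [57, 57, 59], [55, 57, 59], [57, 56, 58]], [[143, 139, 135], [142, 138, 134], [142, 139, 135], [142, 138, 134], [141, 136, 132], [141, 137, 134], [132, 129, 124], [122, 119, 115], [119, 116, 113], [118, 114, 111], [117, 112, 110], [115, 112, 108]], [[249, 246, 242], [248, 246, 242], [248, 246, 242], [248, 245, 242], [248, 246, 242], [247, 244, 240], [239, 236, 231], [228, 224, 219], [224, 222, 213], [226, 222, 214], [225, 221, 213], [225, 221, 213]], [[249, 247, 244], [249, 247, 244], [249, 247, 244], [249, 247, 244], [249, 247, 244], [249, 246, 244], [249, 246, 244], [249, 247, 244], [249, 247, 243], [249, 247, 244], [249, 247, 243], [248, 246, 243]]]
```

Measurements so far:

| Item | Position (mm) | Check |
|---|---|---|
| Bottle | (481.5, 339.5) | Lid triangulates at z 41.5, which fits base z = 4 |
| Seat | (476, -108) | From one view, on the stated height of 22 |
| Tab | (578, -109, 136.5) | About 102 mm from the seat, box yaw ≈ 0; height matches |

I'll approach the bottle with the jaws along world y.

Emit:
{"fn": "apply_moves", "kwargs": {"targets": [[[0.4,-72.5,-58,0,0,0,25.3],[0.4,-72.5,-58,0,0,0,25.3],[0.4,-72.5,-58,0,0,0,25.3],[0.4,-72.5,-58,0,0,0,25.3],[0.4,-72.5,-58,0,0,0,25.3],[0.4,-72.5,-58,0,0,0,25.3],[0.4,-72.5,-58,0,0,0,25.3],[0.4,-72.5,-58,0,0,0,25.3]]], "newtons": 30}}

```text
clock: 0.9
eef_pos: [359.3, -173.9, 231.4]
tcp_rot: [3.141, 0.001, -1.571]
contact_force: [1.3, -0.2, 0.4]
opening: 0.694
```

Emit:
{"fn": "apply_moves", "kwargs": {"targets": [[[0.4,-51.3,-12.2,0,0,0,0],[0.4,-51.3,-12.2,0,0,0,0],[0.4,-51.3,-12.2,0,0,0,0],[0.4,-51.3,-12.2,0,0,0,0],[0.4,-51.3,-12.2,0,0,0,0],[0.4,-51.3,-12.2,0,0,0,0],[0.4,-51.3,-12.2,0,0,0,0],[0.4,-51.3,-12.2,0,0,0,0]]]}}

```text
clock: 1.7
eef_pos: [451.6, 215.7, 231.7]
tcp_rot: [3.141, 0.001, -1.571]
contact_force: [1.0, -0.6, 0.4]
opening: 0.7
```

Emit:
{"fn": "apply_moves", "kwargs": {"targets": [[[0.4,-13,-3,0,0,0,0],[0.4,-13,-3,4,0,0,0],[0.4,-13,-3,9,0,0,0],[0.4,-13,-3,12,0,0,0],[0.4,-13,-3,12,0,0,0]]]}}

```text
clock: 2.2
eef_pos: [478.3, 345.0, 106.1]
tcp_rot: [3.134, -0.004, -1.569]
contact_force: [0.6, -1.5, 0.0]
opening: 0.7
```

```bash
python3 - <<'E'
from rig import r
from h import *
s=r.sense();print(s['clock'],s['eef_pos'],s['tcp_rot'],s['contact_force'],s['opening'])
for n in("scene","top"):
    f=r.grab_frame(n);np.save(f"pics/{n}1.npy",f,allow_pickle=True)
S,T=load('scene1')['pixels'],load('top1')['pixels']
c=lambda im,x,y,w,h,k:cv2.resize(im[y:y+h,x:x+w],None,fx=k,fy=k,interpolation=cv2.INTER_CUBIC)
a=np.hstack([c(S,115,140,200,150,2),c(T,115,140,200,150,2)])
cv2.imwrite('pics/v1.png',a[:,:,::-1])
E
```

```text
2.2 [478.2948853  345.03682902 106.12457524] [ 3.13394336 -0.00416294 -1.56898723] [ 0.6312009  -1.51591598  0.01560093] 0.699949398993105
```

View pics/v1.png

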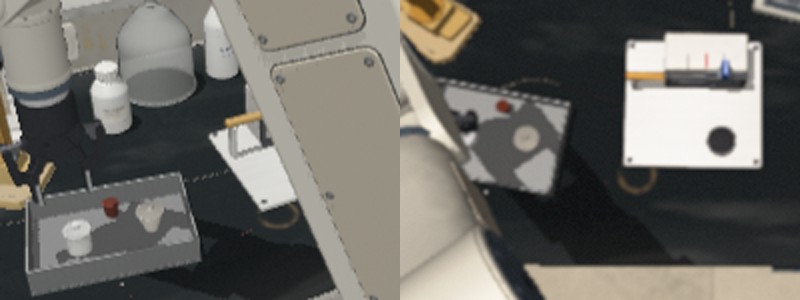

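The view shows the open fingers above and behind the bottle, with tips near scene px (135,240) and (159,232). The bottle is untouched at scene px (153,256). I'll check both against the projected positions.

```bash
cat >> h.py <<'E'
def proj(f,X):
    fl=192/np.tan(np.radians(f["fov_y"])/2);c=np.array(f["R"])@np.array(X,float)+f["t"]
    return np.round([f["cx"]+fl*c[0]/c[2],f["cy"]+fl*c[1]/c[2]],1)
E
python3 - <<'E'
from h import *
S=load('scene1')
print('tips',proj(S,(478.3,375,106)),proj(S,(478.3,315,106)))
for z in(4,22,41,56):print(z,proj(S,(481.5,339.5,z)))
E
```

```text
tips [137.3 241.9] [158.6 235.6]
4 [155.  263.8]
22 [154.1 259.3]
41 [153.2 254.5]
56 [152.4 250.7]
```

Emit:
{"fn": "apply_moves", "kwargs": {"targets": [[[0.4,0.55,-0.3,1,0,0,0],[0.4,0.55,-0.3,3,0,0,0],[0.4,0.55,-0.3,5,0,0,0],[0.4,0.55,-0.3,7,0,0,0],[0.4,0.55,-0.3,8,0,0,0],[0.4,0.55,-0.3,8,0,0,0],[0.4,0.55,-0.3,8,0,0,0]]]}}

```text
clock: 3.0
eef_pos: [483.8, 339.4, 31.7]
tcp_rot: [3.139, -0.001, -1.571]
contact_force: [-0.4, 0.3, 0.5]
opening: 0.696
```

Emit:
{"fn": "apply_moves", "kwargs": {"targets": [[[0.4,0,0.2,1,0,0,0],[0.4,0,0.2,2.2,0,0,0],[0.4,0,0.2,2.2,0,0,0],[0,0,0.2,2.2,0,0,0],[-0.5,0,0.2,2.2,0,0,0],[-1,0,0.2,2.2,0,0,0],[-1,0,0.2,2.2,0,0,0],[-1,0,0.2,2.2,0,0,0]]], "newtons": 30}}

```text
clock: 3.8
eef_pos: [481.9, 339.4, 9.8]
tcp_rot: [3.139, -0.001, -1.571]
contact_force: [-0.2, -0.8, -0.9]
opening: 0.432
```

Emit:
{"fn": "apply_moves", "kwargs": {"targets": [[[-1,0,0,0,0,0,0],[-1,0,0,0,0,0,0],[-1,0,0,-1,0,0,0],[-1,0,0,-3,0,0,0],[-1,0,0,-6,0,0,0],[-1,0,0,-9,0,0,0],[-1,0,0,-10,0,0,0],[-1,0,0,-10,0,0,0]]]}}

```text
clock: 4.6
eef_pos: [483.1, 340.2, 111.8]
tcp_rot: [-3.141, 0.001, -1.571]
contact_force: [-0.6, -0.3, 0.0]
opening: 0.437
```

```bash
python3 - <<'E'
from rig import r
from h import *
s=r.sense();print(s['clock'],s['eef_pos'],s['tcp_rot'],s['contact_force'],s['opening'])
f=r.grab_frame("scene");np.save("pics/scene2.npy",f,allow_pickle=True)
S=f['pixels']
cv2.imwrite('pics/v2.png',cv2.resize(S[180:300,100:240],None,fx=4,fy=4,interpolation=cv2.INTER_CUBIC)[:,:,::-1])
e=s['eef_pos'];print([proj(f,(e[0],e[1],e[2]+d)) for d in(-5,10,45)])
E
```

```text
4.6 [483.08952471 340.15737452 111.75087204] [-3.14079514e+00  1.45731408e-03 -1.57060423e+00] [-0.58069709 -0.26643206  0.01953468] 0.4372688463978579
[array([149.3, 237. ]), array([148.5, 232.9]), array([146.5, 223. ])]
```

View pics/v2.png

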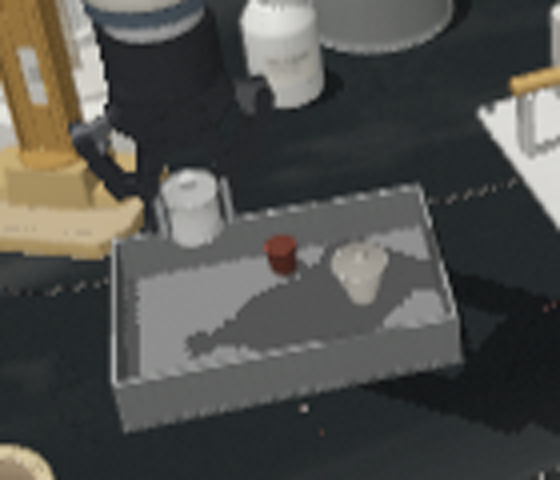

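The bottle is lifted and upright in the fingers, with its base at about scene px (148,240), as predicted. The crucible and stopper are undisturbed. Carrying it to the seat.

Emit:
{"fn": "apply_moves", "kwargs": {"targets": [[[-1,3,0.65,0,0,0,0],[-1,8,0.65,0,0,0,0],[-1,13,0.65,0,0,0,0],[-1,18,0.65,0,0,0,0],[-1,23,0.65,0,0,0,0],[-1,28,0.65,0,0,0,0],[-1,33,0.65,0,0,0,0],[-1,37,0.65,0,0,0,0]]]}}

```text
clock: 5.45
eef_pos: [474.3, -32.7, 108.8]
tcp_rot: [3.138, 0.0, -1.571]
contact_force: [0.7, 0.3, -0.2]
opening: 0.433
```

Emit:
{"fn": "apply_moves", "kwargs": {"targets": [[[-1,4,0,0,0,0,0],[-1,6.6,0,0,0,0,0],[-1,6.6,0,0,0,0,0],[-1,6.6,0,0,0,0,0],[-1,6.6,0,0,0,0,0]]]}}

```text
clock: 5.95
eef_pos: [473.7, -97.9, 108.0]
tcp_rot: [3.136, 0.001, -1.571]
contact_force: [-0.2, 0.7, -0.7]
opening: 0.431
```

```bash
python3 - <<'E'
from rig import r
from h import *
s=r.sense();print(s['clock'],s['eef_pos'],s['tcp_rot'],s['contact_force'],s['opening'])
for n in("scene","top"):
    f=r.grab_frame(n);np.save(f"pics/{n}3.npy",f,allow_pickle=True)
S,T=load('scene3')['pixels'],load('top3')['pixels']
c=lambda im,x,y,w,h,k:cv2.resize(im[y:y+h,x:x+w],None,fx=k,fy=k,interpolation=cv2.INTER_CUBIC)
cv2.imwrite('pics/v3.png',np.hstack([c(S,200,150,130,130,3),c(T,200,140,130,130,3)])[:,:,::-1])
e=s['eef_pos'];print(proj(load('scene3'),(e[0],e[1],e[2]-5)),proj(load('scene3'),(476.4,-107.6,22)))
E
```

```text
5.95 [473.6518046  -97.94628963 108.02349756] [ 3.13632837e+00  6.43519308e-04 -1.57087116e+00] [-0.20451109  0.73158593 -0.67969087] 0.4307062035109036
[284.  200.1] [285.  218.6]
```

View pics/v3.png

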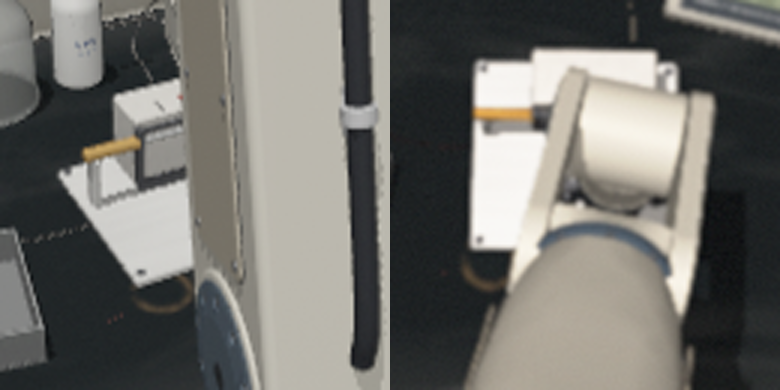

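Both views of the seat are blocked by the arm here. I'm relying on the earlier seat fix, which agrees with the tab (seat ≈ tab − 100 mm in x) to within 2 mm. I'll descend and feel for contact.

Emit:
{"fn": "apply_moves", "kwargs": {"targets": [[[-1,1,-0.35,0,0,0,0],[-1,1,-0.35,0,0,0,0],[-1,1,-0.35,2,0,0,0],[-1,1,-0.35,4,0,0,0],[-1,1,-0.35,6,0,0,0],[-1,1,-0.35,6.5,0,0,0],[-1,1,-0.35,6.5,0,0,0],[-1,1,-0.35,6.5,0,0,0]]]}}

```text
clock: 6.85
eef_pos: [477.7, -107.8, 44.0]
tcp_rot: [3.138, 0.0, -1.57]
contact_force: [0.1, 0.3, -0.9]
opening: 0.429
```

Emit:
{"fn": "apply_moves", "kwargs": {"targets": [[[-1,0,0,0.5,0,0,0],[-1,0,0,1,0,0,0],[-1,0,0,1.3,0,0,0],[-1,0,0,1.3,0,0,0],[-1,0,0,1.3,0,0,0]]]}}

```text
clock: 7.35
eef_pos: [477.6, -107.8, 30.9]
tcp_rot: [3.138, 0.0, -1.57]
contact_force: [-0.0, 0.9, -0.4]
opening: 0.435
```

Emit:
{"fn": "apply_moves", "kwargs": {"targets": [[[-1,0,0,0.1,0,0,0],[-1,0,0,0.2,0,0,0],[-1,0,0,0.2,0,0,0]]]}}

```text
clock: 7.65
eef_pos: [477.5, -107.8, 28.9]
tcp_rot: [3.137, 0.0, -1.57]
contact_force: [0.0, -0.9, -0.6]
opening: 0.436
```

Emit:
{"fn": "apply_moves", "kwargs": {"targets": [[[-1,0,0,0.1,0,0,0],[-1,0,0,0.1,0,0,0],[-1,0,0,0.1,0,0,0]]]}}

```text
clock: 7.95
eef_pos: [477.5, -107.7, 27.9]
tcp_rot: [3.137, 0.0, -1.57]
contact_force: [0.3, -0.3, -0.3]
opening: 0.431
```

Emit:
{"fn": "apply_moves", "kwargs": {"targets": [[[-1,0,0,0.1,0,0,0],[-1,0,0,0.1,0,0,0],[-1,0,0,0.1,0,0,0]]]}}

```text
clock: 8.25
eef_pos: [477.7, -107.8, 27.5]
tcp_rot: [3.138, 0.0, -1.57]
contact_force: [-2.4, 0.3, 9.5]
opening: 0.43
```

Contact came at z = 27.5, against an expected 27.8. So the base is on the seat face (22 mm) and not on the lip. Releasing.

Emit:
{"fn": "apply_moves", "kwargs": {"targets": [[[-0.1,0,0,-0.05,0,0,0],[0.1,0,0,-0.05,0,0,0],[0.3,0,0,-0.05,0,0,0],[0.5,0,0,-0.05,0,0,0],[0.5,0,0,-0.05,0,0,0],[0.5,0,0,-0.05,0,0,0]]]}}

```text
clock: 8.85
eef_pos: [477.6, -107.8, 27.9]
tcp_rot: [3.138, 0.0, -1.57]
contact_force: [-0.6, -0.2, 0.2]
opening: 0.748
```

Emit:
{"fn": "apply_moves", "kwargs": {"targets": [[[0.5,0,0,-1,0,0,0],[0.5,0,0,-3,0,0,0],[0.5,0,0,-6,0,0,0],[0.5,0,0,-10,0,0,0],[0.5,0,0,-14,0,0,0],[0.5,0,0,-18,0,0,0],[0.5,0,0,-18,0,0,0],[0.5,0,0,-18,0,0,0]]]}}

```text
clock: 9.65
eef_pos: [478.8, -107.9, 209.2]
tcp_rot: [3.14, -0.0, -1.57]
contact_force: [-0.6, 0.2, 0.2]
opening: 0.749
```

Emit:
{"fn": "apply_moves", "kwargs": {"targets": [[[0.5,4,0,0,0,0,0],[0.5,9,0,0,0,0,0],[0.5,14,0,0,0,0,0],[0.5,19,0,0,0,0,0],[0.5,24,0,0,0,0,0],[0.5,28,0,0,0,0,0],[0.5,28,0,0,0,0,0]]]}}

```text
clock: 10.35
eef_pos: [477.9, -392.0, 207.2]
tcp_rot: [3.138, -0.0, -1.573]
contact_force: [0.2, -0.1, -0.0]
opening: 0.744
```

```bash
python3 - <<'E'
from rig import r
from h import *
s=r.sense();print(s['clock'],s['eef_pos'])
for n in("scene","top"):
    f=r.grab_frame(n);np.save(f"pics/{n}4.npy",f,allow_pickle=True)
S,T=load('scene4')['pixels'],load('top4')['pixels']
c=lambda im,x,y,w,h,k:cv2.resize(im[y:y+h,x:x+w],None,fx=k,fy=k,interpolation=cv2.INTER_CUBIC)
cv2.imwrite('pics/v4.png',np.hstack([c(S,215,150,100,100,4),c(T,215,145,100,100,4)])[:,:,::-1])
f=load('top4');print('pred lid',proj(f,(477,-108,63)),'base',proj(f,(477,-108,22)),'scene',proj(load('scene4'),(477,-108,60)))
E
```

```text
10.35 [ 477.92259857 -392.04258459  207.20511975]
pred lid [275.8 208. ] base [275.3 209.8] scene [285.5 209.5]
```

View pics/v4.png

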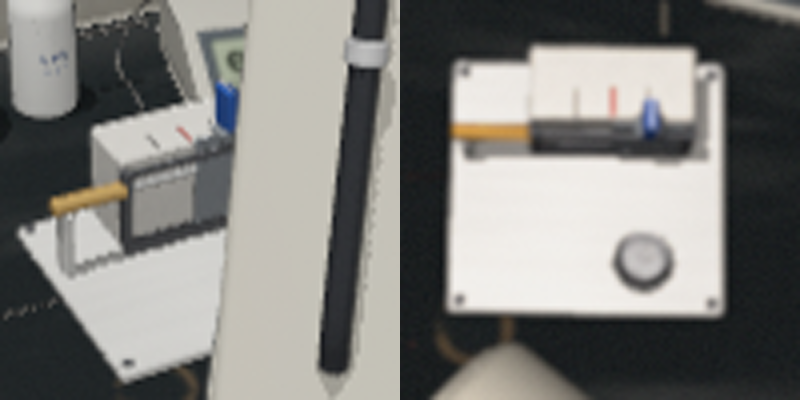

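The bottle stands on the seat. Its lid is at about top px (275.8,209.5), concentric with the puck at (275.8,210). Next is the tab.

Emit:
{"fn": "apply_moves", "kwargs": {"targets": [[[0.3,-4,-3,0,0,0,0],[0.3,-9,-6,0,0,0,0],[0.3,-14,-9,0,0,0,0],[0.3,-19,-10,0,0,0,0],[0.3,-24,-10,0,0,0,0],[0.3,-28.3,-10,0,0,0,0],[0.3,-28.3,-10,0,0,0,0],[0.3,-28.3,-10,0,0,0,0]]]}}

```text
clock: 11.25
eef_pos: [577.1, -102.0, 206.8]
tcp_rot: [3.136, 0.003, -1.567]
contact_force: [0.0, 0.2, -0.4]
opening: 0.651
```

```bash
python3 - <<'E'
from rig import r
from h import *
f=load('top4');P=f['pixels'].astype(int)
rd=(P[...,0]-P[...,1]>50).astype(np.uint8)
p=blobs(f,rd,(260,160,16,18),3);print(p,[onz(f,q[0],107) for q in p])
tb=blobs(f,(P[...,2]-P[...,0]>35).astype(np.uint8),(270,160,15,30));print(tb,onz(f,tb[0][0],145))
print(r.sense()['eef_pos'])
E
```

```text
[([268.0, 170.0], [268, 168, 1, 5, 5])] [array([598.5, -80.1, 107. ])]
[([277.26, 174.19], [276, 170, 4, 9, 31])] [ 575.3 -109.1  145. ]
[ 577.13590657 -102.0243731   206.80500731]
```

Emit:
{"fn": "apply_moves", "kwargs": {"targets": [[[0.3,0.65,0,0,0,0,0],[0.3,0.65,0,2,0,0,0],[0.3,0.65,0,4,0,0,0],[0.3,0.65,0,6,0,0,0],[0.3,0.65,0,8,0,0,0],[0.3,0.65,0,8.3,0,0,0],[0.3,0.65,0,8.3,0,0,0],[0.3,0.65,0,8.3,0,0,0]]]}}

```text
clock: 12.05
eef_pos: [577.2, -109.2, 124.6]
tcp_rot: [3.137, 0.002, -1.568]
contact_force: [0.5, -0.4, 0.0]
opening: 0.648
```

Emit:
{"fn": "apply_moves", "kwargs": {"targets": [[[-0.2,0,0,0,0,0,0],[-0.5,0,0,0,0,0,0],[-0.8,0,0,0,0,0,0],[-1,0,0,0,0,0,0],[-1,0,0,0,0,0,0],[-1,0,0,0,0,0,0],[-1,0,0,0,0,0,0],[-1,0,0,0,0,0,0]]], "newtons": 60}}

```text
clock: 12.85
eef_pos: [577.6, -108.6, 125.4]
tcp_rot: [3.138, 0.003, -1.569]
contact_force: [-1.1, 3.0, 5.6]
opening: 0.126
```

Emit:
{"fn": "apply_moves", "kwargs": {"targets": [[[-1,-0.5,0,0,0,0,0],[-1,-1,0,0,0,0,0],[-1,-1.5,0,0,0,0,0],[-1,-2,0,0,0,0,0],[-1,-2.5,0,0,0,0,0],[-1,-3,0,0,0,0,0],[-1,-3,0,0,0,0,0],[-1,-3,0,0,0,0,0]]]}}

```text
clock: 13.65
eef_pos: [577.8, -78.7, 125.5]
tcp_rot: [3.138, 0.002, -1.568]
contact_force: [0.9, -5.8, -2.3]
opening: 0.125
```

```bash
python3 - <<'E'
from rig import r
from h import *
s=r.sense();print(s['clock'],s['eef_pos'],s['contact_force'],s['opening'])
for n in("scene","top"):
    f=r.grab_frame(n);np.save(f"pics/{n}5.npy",f,allow_pickle=True)
S,T=load('scene5')['pixels'],load('top5')['pixels']
c=lambda im,x,y,w,h,k:cv2.resize(im[y:y+h,x:x+w],None,fx=k,fy=k,interpolation=cv2.INTER_CUBIC)
cv2.imwrite('pics/v5.png',np.hstack([c(S,215,140,100,110,4),c(T,215,140,100,110,4)])[:,:,::-1])
f=load('scene5');print([proj(f,(577,y,136)) for y in(-108.6,-78.6)])
E
```

```text
13.65 [577.77158382 -78.65026753 125.52389214] [ 0.91483639 -5.80648833 -2.2943913 ] 0.12510502268576426
[array([271.7, 176.3]), array([264. , 178.4])]
```

View pics/v5.png

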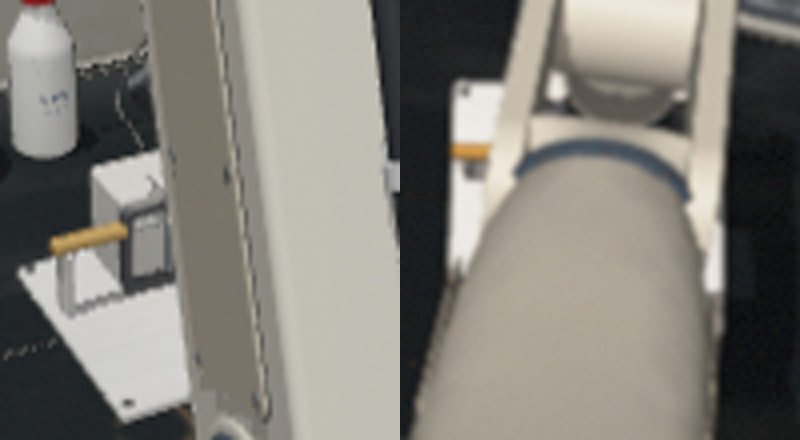

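The arm hides the tab in both views. The force is 5.8 N against 6 N expected at half travel, and the tool moved 29.9 mm. I'll hold briefly to check for slip.

Emit:
{"fn": "apply_moves", "kwargs": {"targets": [[[-1,0,0,0,0,0,0],[-1,0,0,0,0,0,0],[-1,0,0,0,0,0,0],[-1,0,0,0,0,0,0],[-1,0,0,0,0,0,0],[-1,0,0,0,0,0,0]]]}}

```text
clock: 14.35
eef_pos: [577.8, -78.9, 125.5]
tcp_rot: [3.138, 0.002, -1.568]
contact_force: [0.3, -5.7, -1.3]
opening: 0.128
```

```bash
python3 -c "
from rig import r
s=r.sense();print(s['eef_pos'],s['contact_force'],s['opening']);print(r.sign_off())"
```

```text
[577.78524611 -78.92875758 125.50650814] [ 0.30437872 -5.69437909 -1.32372798] 0.12785226915878908
the job is handed in; nothing more can be done
None
```

The job is handed in: the bottle stands released on the sample seat, and the arm is holding the shutter at about half travel. The clock read 14.35 s at the last move, well inside the 45 s limit.

**Bottle:**
- I lifted it from the tray and set it down until it touched at TCP z = 27.5 mm. I expected 27.8 mm, so it is on the seat face and not on the lip.
- After release, the top view showed it upright. Its lid was concentric with the puck to about 1 px, but about 1.5 px (5 mm) from where I had predicted it in the picture.

**Shutter:**
- I gripped the tab and slid it 29.7 to 29.9 mm of the 30 mm wanted. The tool ended at y = -78.9 mm, and the red line measured -80 mm in the top view.
- The spring pushed back with 5.7 N, against 6 N expected at half travel. Over a 0.6 s hold the tool drifted only 0.3 mm.

**What I could not check:**
- The arm hid the tab from both cameras at the end, so half travel rests on the tool position and the force, not on a picture.
- The arm also hid the seat from the scene camera throughout. Its position comes from the top view and the tab, which agreed to 2 mm, and its height comes from the contact.
- After the lift, a picture showed the crucible and stopper undisturbed. I did not photograph the tray, the flask or the dropper again after that.

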